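# Space the slats of a plant-stand top

### The job

Hold the hooked wooden spacer over the first loose slat and draw that slat towards the screwed-down one until the spacer's thick leg just meets it; then step along and draw the second loose slat up to the first in the same way. Both gaps should be equal, the 40 mm the spacer sets. Leave the spacer standing on its feet over the second slat.

Things in the scene. Friction and masses are not known exactly. Their poses are not given: they have to be found in the camera images.
- spacer_grip (a point): Loose wood spacer, 160 g, on its feet. Point: in the handle (50 x 26 y, 67-117 mm up), 94 mm above the feet; grip from above across y. Under a 12 mm bridge hang two 55 mm legs, 60 long in x: thick leg 28 to 52 mm towards -y from the point, thin lip 28 to 38 mm towards +y; 56 mm slot between. In use its +y is the slats' +y. It starts under 45 deg from that. The sanding block is low, on a solid flat base.
- fixed_slat (a point): Centre of the slat with four screw heads, fixed in a wood frame 246 x 350 mm on the bench. Pale slats: 206 x, 40 y, 22 mm thick, undersides 18 mm and tops 40 mm above bench; open bench beneath and between. Frame rails 44 mm high, 101 mm from the slats' middle in x; far cross rail 30 mm high, 306 mm off in +y. +y: across the slats, towards the loose ones.
- slat1_mid (a point): Centre of the first loose slat, next to the screwed one; same size and axes. It only slides along y in grooves (about 3 N) and stays where left. It starts too far off. Drawn by the lip until the thick leg touches the screwed slat, it is 80 mm from it centre to centre (40 mm gap).
- slat2_mid (a point): Centre of the second loose slat, beyond the first; same size, axes and sliding. It should end 80 mm, centre to centre, from the first (40 mm gap). The first slides too if the thick leg is pushed on against it.
Things that resemble listed ones, but are neither listed nor needed, are in the scene too. Leave any turquoise look-alike of the part that bears spacer_grip alone.

How it is judged:
On the way, in this order (a step that is already met when the one before it is completed fails the run):
1. the spacer, over the first loose slat, has drawn it to a gap of 40 mm (within 10 mm) from the screwed-down slat (y of slat1_mid in the frame of fixed_slat between 0.07 and 0.09 m and y of spacer_grip in the frame of slat1_mid between -0.025 and 0.025 m and x of spacer_grip in the frame of slat1_mid between -0.07 and 0.07 m and height (world z) of spacer_grip below 0.125 m), for 0.1 s.
2. the spacer, over the second loose slat, has drawn it to a gap of 40 mm (within 10 mm) from the first (y of slat2_mid in the frame of slat1_mid between 0.07 and 0.09 m and y of spacer_grip in the frame of slat2_mid between -0.025 and 0.025 m and x of spacer_grip in the frame of slat2_mid between -0.07 and 0.07 m and height (world z) of spacer_grip below 0.125 m), for 0.1 s.
At the end, for the whole second after the job is handed in: Both gaps, screwed-down slat to first loose slat and first to second, are 40 mm within 10 mm; the spacer stands on the bench on its feet, upright within 10 degrees, over the second loose slat (handle within 30 mm of its centre line and 70 mm of its middle) (y of slat1_mid in the frame of fixed_slat between 0.07 and 0.09 m and y of slat2_mid in the frame of slat1_mid between 0.07 and 0.09 m and y of spacer_grip in the frame of slat2_mid between -0.03 and 0.03 m and x of spacer_grip in the frame of slat2_mid between -0.07 and 0.07 m and height (world z) of spacer_grip between 0.084 and 0.104 m and angle between spacer_grip's own z axis and vertical below 0.17 rad); the robot touches nothing.
It also fails if it takes over 51 s, if anything falls off the work surface, if the arm or the gripper's body presses on something with over 40 N, if the wrist force passes 120 N, or if a joint passes its speed limit or range.

### The arm

A 6-joint arm with a two-finger parallel gripper is mounted at the origin on the work surface. World frame = base frame: x ahead of the robot, y to its left, z up, the work surface at z = 0. Lengths are in m, angles in rad, forces in N, time in s.
With the tool pointing down it reaches from about 0.3 to 0.75 m from the base axis. Payload 8.5 kg.
Tool frame: the origin (TCP) lies at the very end of the fingers, on their centre line; the grasp point (between the pads) lies 19 mm behind it; z points along the fingers, y is the line along which they close (so a half turn about z gives the same grasp; the last joint's range is limited). The gripper opens to 85 mm and grips with 20 to 120 N. Pads are 22 mm wide; open, the fingers measure 114 mm over their backs; the gripper's body (76 mm by 85 mm) begins 54 mm behind the grasp point. The pads swing forward as they close: fully open they stand 13 mm farther back than shut.
Start: joints at [0.962, 0.381, 1.297, -0, 1.464, -0.215], TCP at [0.211, 0.508, 0.231] pointing down, gripper open.
Joint ranges: [-3.11, 3.11], [-0.89, 2.33], [0.22, 2.48], [-1.42, 4.56], [0.17, 2.85], [-2.88, 2.88]. Speed limits (rad/s): [2.39, 2.39, 3.14, 3.14, 3.14, 3.14].

### API

Orientations are given as [roll, pitch, yaw] about the fixed x, y, z axes, in that order (R = Rz(yaw) Ry(pitch) Rx(roll)).
In Python, from plant import ctrl, eyes, job gives the robot as it stands. The module is installed in compiled form; this text tells all that it offers.
- The arm moves only by the tool arm_command, never from a script. Its argument "deltas" is a list of rows, each an object of numbers: "claw": the finger opening in mm, from 0 to 85.4; "x", "y", "z": the shift along the tool's x, y, z in mm; "turn": the turn about the tool's z in degrees. In form: [{"claw": .., "x": .., "y": .., "z": .., "turn": ..}, ...]. A call has 1 to 5 rows; each row shifts and turns the commanded pose from where the row before left it, along the tool's axes as they then stand; what a row does not reach is not made up. A row lasts 1/8 s, in which the tool goes at most 62.5 mm and 10.7 degrees, less where a joint would pass 70% of its speed; a pose out of reach is approached as far as the arm can. A call is refused whole if a number of a shift passes 62.5 or a number of a turn 10.7, either way. A call with a gripper value outside its range is refused whole. The fingers move at their own pace and stop on an object; the grip force is fixed at half the most. Time passes only in rows, so rows that do not move let the fingers close. It gives the time, the measured TCP pose, the force, the opening and the grip force at its end, in the units of the state.
- ctrl.get_obs(): the state, without advancing time (a new reading comes with each control period).
- eyes.camera(name): name is "scene" or "side" or "wrist"; returns the picture (400x640x3 uint8, blue, green, red); there is no depth.
- eyes.camera_params(name): a dict with "camera_matrix" (3x3 intrinsics, pixels), "k1" (the pictures are not rectified: a ray, as slopes to the right and down, at radius r is drawn at 1 + k1 r^2 times it, then the intrinsics apply), "extrinsics" (4x4, takes a point from world to camera coordinates). Camera axes: x right, y down, z forward; pixel columns grow to the right and rows downward; lengths in m; the calibration is good to about 2 mm. A picture is of the moment at which its call begins: read the wrist's pose just before it. camera_params takes no time and is no camera call; for the wrist camera it gives the pose at the moment of the call.
- job.close_job(): hands the job in; it is judged then, once.
The state is a dict: "time": time; "qpos": joint angles; "dq": joint speeds; "joint_efforts": joint torques, N m; "ee_pos": TCP position; "tool_rot": TCP orientation; "contact_force": force on the tool from outside, world axes, zero at the start; "torque": the same for the moment, N m; "finger_gap": finger opening in m; "gripper_force": force on a finger pad.
Only numpy, scipy, OpenCV 4.12 (cv2) and the standard library are available. Lean on these libraries where they do the work, as an engineer would, in place of code of your own. Each camera call takes 0.05 s, during which the arm holds its last target. There are 200 camera calls.

## Working session

There is one attempt and no reset: what is moved stays moved. The work goes in short steps, Python scripts to look and compute and a tool call to move; the robot and the scene stay as the last step left them, time stands still between calls to the robot, and variables do not carry over. Pictures are saved under pics/ and viewed, at most 10 in all, crops included, and the job is handed in when it is done.

Besides the shell and the picture viewer there is one more tool, called after ">>>" as name(argument=value, ...) on one line, values as JSON. arm_command: Moves the arm, as the interface text tells. Its arguments: {"type":"object","properties":{"deltas":{"type":"array"}},"required":["deltas"]}

```bash
mkdir -p pics
cat > h.py <<'E'
import numpy as np, cv2
from plant import ctrl, eyes, job
from scipy.spatial.transform import Rotation as R
def snap(n,f):
    p=eyes.camera_params(n); im=eyes.camera(n); cv2.imwrite('pics/'+f,im); np.savez('pics/'+f+'.npz',K=p["camera_matrix"],k1=p["k1"],E=p["extrinsics"]); return im
def load(f):
    d=np.load('pics/'+f+'.npz'); return d['K'],float(d['k1']),d['E']
def world(f,px,z):
    K,k1,E=load(f); px=np.array(px,float).reshape(-1,1,2)
    s=cv2.undistortPoints(px,K,np.array([k1,0,0,0,0.])).reshape(-1,2)
    d=np.c_[s,np.ones(len(s))]@E[:3,:3]; c=-E[:3,:3].T@E[:3,3]
    return c+d*((z-c[2])/d[:,2])[:,None]
def pix(f,P):
    K,k1,E=load(f); return cv2.projectPoints(np.array(P,float).reshape(-1,3),cv2.Rodrigues(E[:3,:3])[0],E[:3,3],K,np.array([k1,0,0,0,0.]))[0].reshape(-1,2)
E
python3 - <<'E'
from h import *
for n in("scene","side","wrist"): snap(n,n+'0.png')
o=ctrl.get_obs(); print(o['time'],o['ee_pos'],o['tool_rot'],o['finger_gap'])
E
```

```text
0.15 [0.21091442 0.50771637 0.2308431 ] [-3.14044277e+00 -2.66459085e-04  2.74775168e+00] 0.08560102162328553
```

View pics/scene0.png

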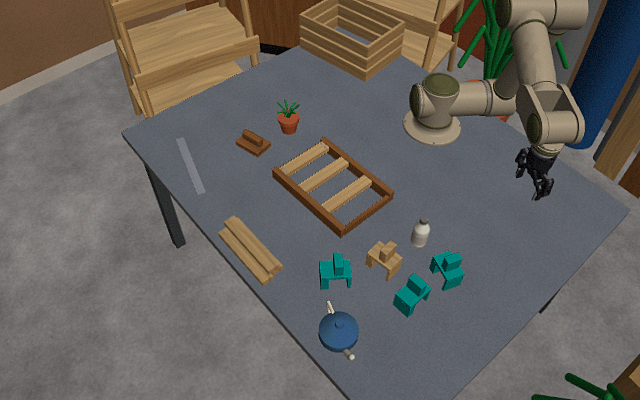

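View pics/side0.png

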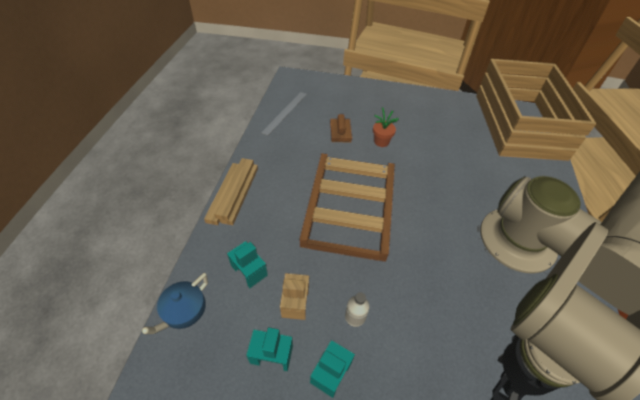

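Run:
```python
import cv2,numpy as np
a=cv2.imread('pics/scene0.png');b=cv2.imread('pics/side0.png')
A=cv2.resize(a[130:290,260:420],None,fx=3.75,fy=3.75,interpolation=2)
cv2.imwrite('pics/c1.png',A)
B=cv2.resize(b[145:325,260:410],None,fx=3.33333,fy=3.33333,interpolation=2)
cv2.imwrite('pics/c2.png',B)
```

```text
(no output)
```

View pics/c1.png

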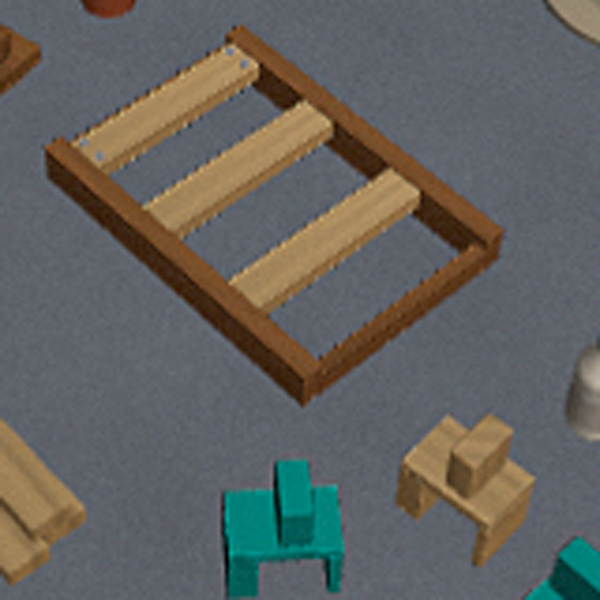

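View pics/c2.png

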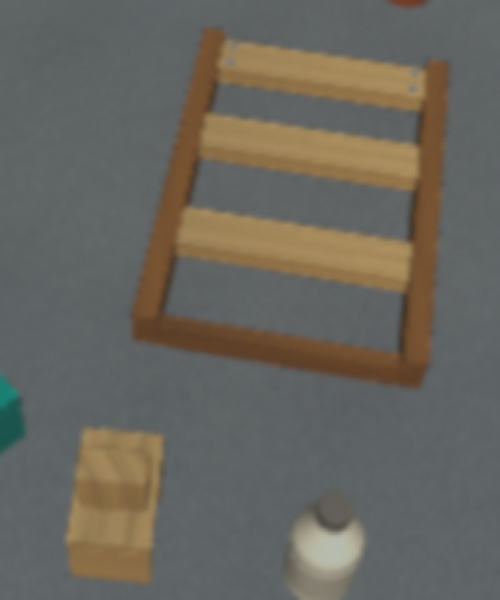

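Run:
```python
from h import *
s=lambda l:[(260+x/3.75,130+y/3.75) for x,y in l]
t=lambda l:[(260+x/3.3333,145+y/3.3333) for x,y in l]
np.set_printoptions(precision=4,suppress=True)
print(world('scene0.png',s([(232,28),(47,150),(305,380),(500,238)]),.044))
print(world('side0.png',t([(449,62),(205,30),(135,322),(423,363)]),.044))
# slat top mids (line centre, top face)
print('slats')
print(world('scene0.png',s([(165,103),(240,165),(328,238)]),.04))
print(world('side0.png',t([(320,70),(310,145),(295,240)]),.04))
print('spacer bridge corners')
print(world('scene0.png',s([(402,463),(448,416),(536,480),(487,522)]),.067))
print(world('side0.png',t([(83,430),(163,434),(152,545),(70,540)]),.067))
print('handle top')
print(world('scene0.png',s([(449,455),(490,415),(513,433),(475,473)]),.117))
print(world('side0.png',t([(82,448),(148,452),(145,482),(76,478)]),.117))
for n in('scene0.png','side0.png','wrist0.png'):
  K,k,E=load(n);print(n,-E[:3,:3].T@E[:3,3],K[0,0],k)
T=R.from_euler('xyz',ctrl.get_obs()['tool_rot']).as_matrix();K,k,E=load('wrist0.png')
c=-E[:3,:3].T@E[:3,3]-ctrl.get_obs()['ee_pos'];print('cam in tool',T.T@c, 'R',E[:3,:3]@T)
```

```text
[[ 0.4061 -0.182   0.044 ]
 [ 0.6401 -0.1695  0.044 ]
 [ 0.6306  0.1754  0.044 ]
 [ 0.395   0.1719  0.044 ]]
[[ 0.3906 -0.1867  0.044 ]
 [ 0.6342 -0.1752  0.044 ]
 [ 0.6207  0.1774  0.044 ]
 [ 0.3855  0.1636  0.044 ]]
slats
[[ 0.5171 -0.1489  0.04  ]
 [ 0.5137 -0.0444  0.04  ]
 [ 0.5101  0.0714  0.04  ]]
[[ 0.5137 -0.1499  0.04  ]
 [ 0.509  -0.0506  0.04  ]
 [ 0.5057  0.0615  0.04  ]]
spacer bridge corners
[[0.637  0.2972 0.067 ]
 [0.5771 0.2885 0.067 ]
 [0.5665 0.378  0.067 ]
 [0.6238 0.3802 0.067 ]]
[[0.6323 0.2937 0.067 ]
 [0.5732 0.2835 0.067 ]
 [0.5615 0.37   0.067 ]
 [0.6187 0.3794 0.067 ]]
handle top
[[0.6296 0.3363 0.117 ]
 [0.5789 0.3304 0.117 ]
 [0.5772 0.354  0.117 ]
 [0.6258 0.361  0.117 ]]
[[0.6202 0.3323 0.117 ]
 [0.5748 0.325  0.117 ]
 [0.5716 0.3474 0.117 ]
 [0.6183 0.3551 0.117 ]]
scene0.png [1.3021 0.8453 1.3765] 520.84251993406 -0.14018508927268475
side0.png [0.4842 0.6986 0.8788] 361.128025794223 -0.0629593294942119
wrist0.png [0.1465 0.5339 0.3746] 326.2083494959295 -0.025029165641086232
cam in tool [ 0.0696 -0.0007 -0.1437] R [[ 0.      1.      0.0004]
 [-0.961   0.0001 -0.2765]
 [-0.2765 -0.0004  0.961 ]]
```

>>> arm_command(deltas=[{"claw": 85, "x": 0, "y": 0, "z": 0, "turn": -10.3}, {"claw": 85, "x": 0, "y": 0, "z": 0, "turn": -10.3}, {"claw": 85, "x": 0, "y": 0, "z": 0, "turn": -10.3}, {"claw": 85, "x": 0, "y": 0, "z": 0, "turn": 0}])

```text
time: 0.65
ee_pos: [0.211, 0.5078, 0.2311]
tool_rot: [-3.141, -0.0, -2.998]
contact_force: [0.3, 0.3, 0.0]
finger_gap: 0.0851
gripper_force: 0.0
```

>>> arm_command(deltas=[{"claw": 85, "x": -45, "y": -27, "z": 0, "turn": 0}, {"claw": 85, "x": -45, "y": -27, "z": 0, "turn": 0}, {"claw": 85, "x": -45, "y": -27, "z": 0, "turn": 0}, {"claw": 85, "x": -45, "y": -27, "z": 0, "turn": 0}, {"claw": 85, "x": -45, "y": -27, "z": 0, "turn": 0}])

```text
time: 1.27
ee_pos: [0.4547, 0.4061, 0.2312]
tool_rot: [-3.142, -0.0, -3.001]
contact_force: [0.7, 1.2, 0.3]
finger_gap: 0.085
gripper_force: 0.0
```

>>> arm_command(deltas=[{"claw": 85, "x": -45, "y": -27, "z": 0, "turn": 0}, {"claw": 85, "x": -45, "y": -27, "z": 0, "turn": 0}, {"claw": 85, "x": -45, "y": -27, "z": 0, "turn": 0}, {"claw": 85, "x": 0, "y": 0, "z": 0, "turn": 0}, {"claw": 85, "x": 0, "y": 0, "z": 0, "turn": 0}])

```text
time: 1.9
ee_pos: [0.5981, 0.3466, 0.231]
tool_rot: [3.142, -0.001, -2.998]
contact_force: [-0.1, 0.8, 0.3]
finger_gap: 0.0852
gripper_force: 0.0
```

Run:
```python
from h import *
o=ctrl.get_obs();print(o['time'],o['ee_pos'],o['tool_rot'],o['qpos'])
snap('wrist','w1.png')
```

```text
1.9 [0.59813699 0.34655182 0.23097604] [ 3.14150438e+00 -8.85568056e-04 -2.99843013e+00] [ 3.54216811e-01  6.44671322e-01  8.35770671e-01  2.72969441e-04
  1.66199808e+00 -1.35971725e+00]
```

View pics/w1.png

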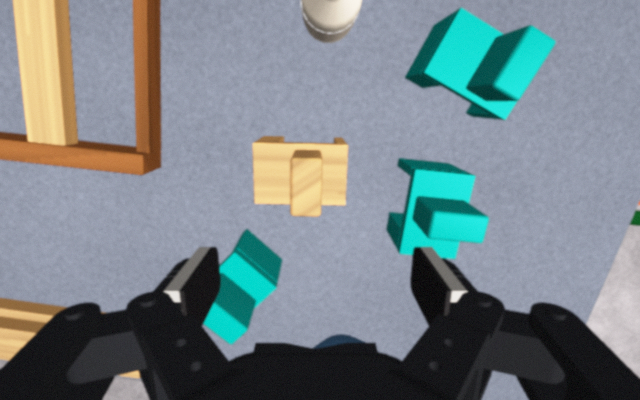

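Run:
```python
from h import *
np.set_printoptions(precision=4,suppress=True)
o=ctrl.get_obs()
h=world('w1.png',[(291,152),(322,152),(321,216),(291,215)],.117)
b=world('w1.png',[(253,143),(348,144),(347,206),(254,205)],.067)
print(h,h.mean(0));print(b,b.mean(0))
print('turq low',world('w1.png',[(247,230),(281,268),(205,298),(240,330)],.067))
print('frame',world('w1.png',[(160,172),(157,0)],.03))
T=R.from_euler('xyz',o['tool_rot']).as_matrix()
a=.145;ux=np.array([np.cos(a),np.sin(a),0]);uy=np.array([-np.sin(a),np.cos(a),0])
print('px tcp',pix('w1.png',o['ee_pos']))
for p in(h.mean(0),b.mean(0)+.007*uy): print(p,(T.T@(p-o['ee_pos']))*1000)
```

```text
[[0.5704 0.3224 0.117 ]
 [0.5669 0.3467 0.117 ]
 [0.6202 0.3539 0.117 ]
 [0.6229 0.3289 0.117 ]] [0.5951 0.338  0.117 ]
[[0.575  0.2833 0.067 ]
 [0.5632 0.3719 0.067 ]
 [0.6238 0.3813 0.067 ]
 [0.6359 0.2899 0.067 ]] [0.5995 0.3316 0.067 ]
turq low [[0.6635 0.2853 0.067 ]
 [0.7012 0.3243 0.067 ]
 [0.7495 0.2466 0.067 ]
 [0.7851 0.2875 0.067 ]]
frame [[0.626  0.1796 0.03  ]
 [0.4579 0.1734 0.03  ]]
px tcp [[317.6211 250.9634]]
[0.5951 0.338  0.117 ] [  3.8251  -8.5274 114.3938]
[0.5985 0.3385 0.067 ] [  0.376   -8.463  164.3924]
```

>>> arm_command(deltas=[{"claw": 85, "x": 2, "y": -8.5, "z": 30, "turn": 0.6}, {"claw": 85, "x": 0, "y": 0, "z": 40, "turn": 0}, {"claw": 85, "x": 0, "y": 0, "z": 40, "turn": 0}, {"claw": 85, "x": 0, "y": 0, "z": 30, "turn": 0}, {"claw": 85, "x": 0, "y": 0, "z": 13, "turn": 0}])

```text
time: 2.58
ee_pos: [0.5963, 0.3384, 0.0772]
tool_rot: [-3.141, -0.002, -3.006]
contact_force: [-0.3, 1.5, 1.2]
finger_gap: 0.0853
gripper_force: 0.0
```

>>> arm_command(deltas=[{"claw": 85, "x": 0, "y": 0, "z": 0, "turn": 0}, {"claw": 15, "x": 0, "y": 0, "z": 0, "turn": 0}, {"claw": 15, "x": 0, "y": 0, "z": 0, "turn": 0}, {"claw": 15, "x": 0, "y": 0, "z": 0, "turn": 0}, {"claw": 15, "x": 0, "y": 0, "z": 0, "turn": 0}])

```text
time: 3.2
ee_pos: [0.598, 0.3378, 0.0789]
tool_rot: [3.141, 0.001, -3.007]
contact_force: [-0.6, -0.4, 1.7]
finger_gap: 0.0256
gripper_force: 61.9
```

>>> arm_command(deltas=[{"claw": 15, "x": 0, "y": 0, "z": 0, "turn": 0}, {"claw": 15, "x": 0, "y": 0, "z": 0, "turn": 0}, {"claw": 15, "x": 0, "y": 0, "z": 0, "turn": 0}])

```text
time: 3.58
ee_pos: [0.598, 0.3378, 0.0788]
tool_rot: [3.141, 0.001, -3.006]
contact_force: [0.5, 0.6, 5.3]
finger_gap: 0.0255
gripper_force: 62.4
```

>>> arm_command(deltas=[{"claw": 15, "x": 0, "y": 0, "z": -30, "turn": 0}, {"claw": 15, "x": 0, "y": 0, "z": -45, "turn": 0}, {"claw": 15, "x": 0, "y": 0, "z": -45, "turn": 0}, {"claw": 15, "x": 0, "y": 0, "z": -40, "turn": 5.9}, {"claw": 15, "x": 15, "y": -45, "z": 0, "turn": 0}])

```text
time: 4.2
ee_pos: [0.5852, 0.2937, 0.2406]
tool_rot: [3.14, 0.006, -3.108]
contact_force: [2.2, -1.1, -3.4]
finger_gap: 0.0253
gripper_force: 61.5
```

>>> arm_command(deltas=[{"claw": 15, "x": 20, "y": -50, "z": 0, "turn": 0}, {"claw": 15, "x": 20, "y": -50, "z": 0, "turn": 0}, {"claw": 15, "x": 20, "y": -50, "z": 0, "turn": 0}, {"claw": 15, "x": 0, "y": 0, "z": 0, "turn": 0}, {"claw": 15, "x": 0, "y": 0, "z": 0, "turn": 0}])

```text
time: 4.82
ee_pos: [0.5291, 0.1405, 0.238]
tool_rot: [3.141, -0.001, -3.11]
contact_force: [0.0, -0.1, -1.7]
finger_gap: 0.0256
gripper_force: 61.4
```

Run:
```python
from h import *
o=ctrl.get_obs();print(o['time'],o['ee_pos'],o['tool_rot'],o['finger_gap'],o['contact_force'])
im=snap('wrist','w2.png')
```

```text
4.825 [0.52913533 0.14054848 0.23801256] [ 3.14126081e+00 -6.09780613e-04 -3.10991524e+00] 0.025623784353148913 [ 0.04232738 -0.10516721 -1.6704488 ]
```

View pics/w2.png

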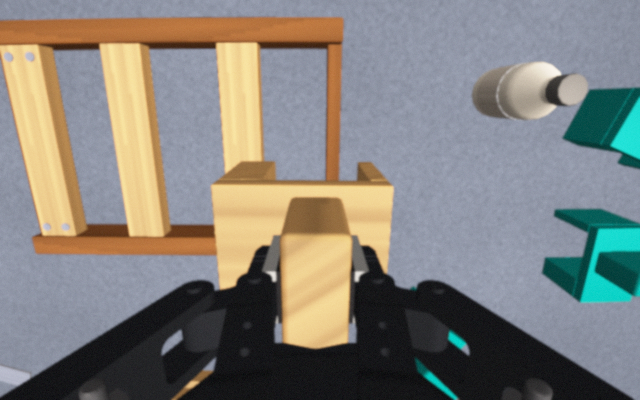

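Run:
```python
from h import *
np.set_printoptions(precision=4,suppress=True)
im=cv2.imread('pics/w2.png').astype(int)
for r in(70,110,145):
  d=(im[r,:,2]-im[r,:,0]); w=d>45
  e=np.flatnonzero(np.diff(w.astype(int)))+.5
  print(r,e,world('w2.png',[(x,r) for x in e],.04)[:,:2].round(3).tolist())
  for a in (e[:2],): print(im[r,int(e[0])-2:int(e[1])+4].tolist())
print(world('w2.png',[(0,20),(342,18),(34,254),(215,254)],.044))
o=ctrl.get_obs();T=R.from_euler('xyz',o['tool_rot']).as_matrix();print(T)
```

```text
70 [  2.5  56.5 102.5 150.5 217.5 260.5 326.5 340.5] [[0.437, -0.179], [0.436, -0.122], [0.435, -0.075], [0.434, -0.027], [0.433, 0.04], [0.432, 0.083], [0.43, 0.148], [0.429, 0.162]]
[[162, 145, 143], [153, 140, 137], [137, 135, 150], [113, 137, 175], [115, 167, 214], [132, 194, 234], [141, 205, 239], [149, 213, 241], [143, 208, 239], [142, 205, 238], [145, 204, 238], [146, 208, 239], [151, 216, 243], [156, 221, 246], [157, 224, 247], [161, 226, 248], [157, 222, 246], [155, 219, 244], [152, 215, 243], [147, 213, 241], [146, 211, 241], [147, 208, 239], [142, 206, 238], [141, 204, 237], [137, 200, 236], [143, 206, 237], [148, 212, 241], [152, 216, 243], [151, 218, 245], [156, 220, 246], [157, 222, 247], [159, 222, 246], [152, 219, 245], [156, 219, 245], [154, 216, 244], [149, 212, 242], [149, 212, 241], [145, 210, 240], [148, 212, 241], [147, 212, 241], [145, 210, 241], [133, 200, 236], [115, 175, 220], [91, 148, 195], [79, 133, 179], [78, 129, 174], [78, 131, 176], [80, 132, 179], [79, 134, 178], [80, 132, 178], [82, 136, 183], [82, 139, 184], [81, 139, 184], [84, 139, 185], [79, 136
[... 1885 characters left out ...]
 209, 240], [150, 214, 243], [154, 220, 245], [157, 222, 246], [155, 221, 245], [155, 219, 245], [154, 219, 244], [146, 211, 241], [150, 212, 240], [146, 206, 239], [144, 206, 238], [146, 210, 240], [145, 209, 239], [137, 201, 236], [111, 172, 216], [90, 143, 190], [78, 131, 176], [74, 127, 172], [75, 128, 173], [75, 127, 172], [75, 131, 177], [78, 133, 179], [79, 136, 181], [82, 137, 184], [81, 136, 180], [82, 135, 181], [84, 131, 170], [109, 130, 158], [141, 139, 146], [158, 145, 140], [166, 150, 143]]
[[ 0.3915 -0.1679  0.044 ]
 [ 0.3833  0.1604  0.044 ]
 [ 0.6388 -0.1837  0.044 ]
 [ 0.6307  0.0287  0.044 ]]
[[-0.9995 -0.0326 -0.0005]
 [-0.0326  0.9995  0.0003]
 [ 0.0005  0.0003 -1.    ]]
```

>>> arm_command(deltas=[{"claw": 15, "x": 8, "y": -45, "z": 0, "turn": 0}, {"claw": 15, "x": 8, "y": -50, "z": 10, "turn": 0}, {"claw": 15, "x": 7, "y": -50, "z": 30, "turn": 0}, {"claw": 15, "x": 0, "y": -45, "z": 30, "turn": 0}, {"claw": 15, "x": 0, "y": 0, "z": 18, "turn": 0}])

```text
time: 5.5
ee_pos: [0.5125, -0.052, 0.1485]
tool_rot: [3.141, -0.002, -3.112]
contact_force: [0.2, 0.5, -2.0]
finger_gap: 0.0253
gripper_force: 61.4
```

>>> arm_command(deltas=[{"claw": 15, "x": 0, "y": 0, "z": 0, "turn": 0}, {"claw": 15, "x": 0, "y": 0, "z": 0, "turn": 0}, {"claw": 15, "x": 0, "y": 0, "z": 0, "turn": 0}])

```text
time: 5.88
ee_pos: [0.5127, -0.0497, 0.1512]
tool_rot: [-3.141, 0.002, -3.108]
contact_force: [-0.1, -0.3, -1.5]
finger_gap: 0.0253
gripper_force: 61.3
```

Run:
```python
from h import *
o=ctrl.get_obs();print(o['time'],o['ee_pos'],o['tool_rot'],o['finger_gap'],o['contact_force'])
im=snap('wrist','w3.png')
```

```text
5.875 [ 0.51269259 -0.04966156  0.15115173] [-3.14099683e+00  1.53171178e-03 -3.10814114e+00] 0.025334143114897806 [-0.05740288 -0.25034828 -1.50318838]
```

View pics/w3.png

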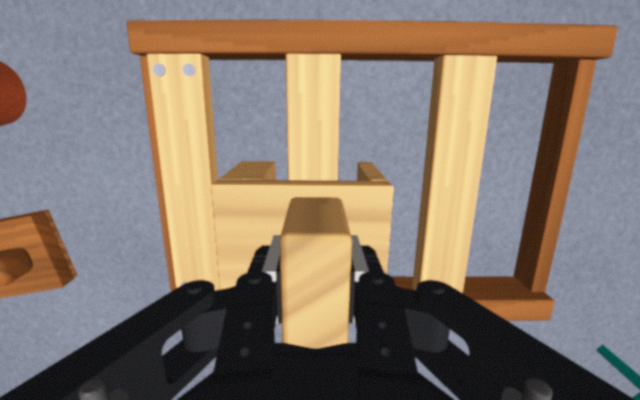

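Run:
```python
from h import *
np.set_printoptions(precision=4,suppress=True)
im=cv2.imread('pics/w3.png').astype(int)
o=ctrl.get_obs();T=R.from_euler('xyz',o['tool_rot']).as_matrix()
for r in(90,120,145):
  b=im[r,:,2]>205
  e=np.flatnonzero(np.diff(b.astype(int)))+.5; e=e[(e>140)]
  W=world('w3.png',[(x,r) for x in e],.04); L=(W-o['ee_pos'])@T*1000
  print(e,'\n',W[:,1],'\n tool y',L[:,1], 'x',L[:,0].mean())
print(world('w3.png',[(127,22),(615,27),(130,52),(612,55)],.044))
for x in((-52,-28,28,38)): print(x,pix('w3.png',o['ee_pos']+T@np.array([.030,x/1000,.079])))
```

```text
[150.5 203.5 286.5 339.5 440.5 491.5] 
 [-0.1767 -0.1366 -0.0745 -0.035   0.0406  0.0792] 
 tool y [-124.3774  -84.2776  -22.0932   17.4549   93.081   131.669 ] x 77.74315441387269
[154.5 205.5 287.5 338.5 437.5 487.5] 
 [-0.1758 -0.1364 -0.0735 -0.0346  0.0413  0.08  ] 
 tool y [-124.212   -84.7213  -21.8305   17.1299   93.0102  131.7239] x 55.74178379695695
[157.5 207.5 287.5 338.5 435.5 484.5] 
 [-0.1754 -0.1359 -0.0733 -0.0335  0.0423  0.081 ] 
 tool y [-124.374   -84.8725  -22.2584   17.5022   93.3724  132.0807] x 36.60879754717962
[[ 0.3933 -0.1871  0.044 ]
 [ 0.3835  0.1595  0.044 ]
 [ 0.4131 -0.1872  0.044 ]
 [ 0.4022  0.1623  0.044 ]]
-52 [[240.9342 160.4836]]
-28 [[275.6006 160.4651]]
28 [[356.6727 160.4968]]
38 [[371.1345 160.5135]]
```

>>> arm_command(deltas=[{"claw": 15, "x": 0, "y": 0, "z": 15, "turn": 0}, {"claw": 15, "x": 0, "y": 0, "z": 25, "turn": 0}, {"claw": 15, "x": 0, "y": 0, "z": 20, "turn": 0}, {"claw": 15, "x": 0, "y": 0, "z": 9, "turn": 0}, {"claw": 15, "x": 0, "y": 0, "z": 0, "turn": 0}])

```text
time: 6.55
ee_pos: [0.5123, -0.0502, 0.0814]
tool_rot: [3.142, -0.0, -3.109]
contact_force: [-0.8, 1.5, -1.6]
finger_gap: 0.0255
gripper_force: 61.4
```

>>> arm_command(deltas=[{"claw": 15, "x": 0, "y": -7, "z": 0, "turn": 0}, {"claw": 15, "x": 0, "y": -7, "z": 0, "turn": 0}, {"claw": 15, "x": 0, "y": -7, "z": 0, "turn": 0}, {"claw": 15, "x": 0, "y": -6, "z": 0, "turn": 0}, {"claw": 15, "x": 0, "y": 0, "z": 0, "turn": 0}])

```text
time: 7.18
ee_pos: [0.513, -0.078, 0.0813]
tool_rot: [-3.141, -0.0, -3.11]
contact_force: [-0.8, -0.5, -1.4]
finger_gap: 0.0252
gripper_force: 61.5
```

>>> arm_command(deltas=[{"claw": 15, "x": 0, "y": -1.5, "z": 0, "turn": 0}, {"claw": 15, "x": 0, "y": -1.5, "z": 0, "turn": 0}, {"claw": 15, "x": 0, "y": -1, "z": 0, "turn": 0}])

```text
time: 7.55
ee_pos: [0.513, -0.0811, 0.0812]
tool_rot: [3.141, -0.0, -3.109]
contact_force: [-0.9, 3.4, -0.9]
finger_gap: 0.0252
gripper_force: 61.5
```

>>> arm_command(deltas=[{"claw": 15, "x": 0, "y": -1, "z": 0, "turn": 0}, {"claw": 15, "x": 0, "y": 0, "z": 0, "turn": 0}])

```text
time: 7.8
ee_pos: [0.5131, -0.0823, 0.0812]
tool_rot: [3.142, -0.0, -3.109]
contact_force: [-0.1, 2.0, -1.6]
finger_gap: 0.0251
gripper_force: 61.4
```

>>> arm_command(deltas=[{"claw": 15, "x": 0, "y": -1, "z": 0, "turn": 0}, {"claw": 15, "x": 0, "y": 0, "z": 0, "turn": 0}])

```text
time: 8.05
ee_pos: [0.513, -0.0825, 0.0812]
tool_rot: [3.14, -0.0, -3.109]
contact_force: [-0.5, 6.7, -1.4]
finger_gap: 0.025
gripper_force: 61.4
```

>>> arm_command(deltas=[{"claw": 15, "x": 0, "y": -1, "z": 0, "turn": 0}, {"claw": 15, "x": 0, "y": 0, "z": 0, "turn": 0}])

```text
time: 8.3
ee_pos: [0.513, -0.0826, 0.0813]
tool_rot: [3.138, -0.001, -3.109]
contact_force: [-0.2, 10.9, 1.3]
finger_gap: 0.0251
gripper_force: 61.7
```

>>> arm_command(deltas=[{"claw": 15, "x": 0, "y": 5, "z": 0, "turn": 0}, {"claw": 15, "x": 0, "y": 5, "z": 0, "turn": 0}, {"claw": 15, "x": 0, "y": 0, "z": -20, "turn": 0}, {"claw": 15, "x": 0, "y": 0, "z": -30, "turn": 0}, {"claw": 15, "x": 0, "y": 0, "z": -25, "turn": 0}])

```text
time: 8.93
ee_pos: [0.5131, -0.0745, 0.1575]
tool_rot: [-3.141, 0.001, -3.11]
contact_force: [-0.2, 0.5, -1.5]
finger_gap: 0.0249
gripper_force: 61.5
```

>>> arm_command(deltas=[{"claw": 15, "x": 0, "y": 30, "z": 0, "turn": 0}, {"claw": 15, "x": 0, "y": 45, "z": 0, "turn": 0}, {"claw": 15, "x": 0, "y": 40, "z": 0, "turn": 0}, {"claw": 15, "x": 0, "y": 24, "z": 0, "turn": 0}, {"claw": 15, "x": 0, "y": 0, "z": 0, "turn": 0}])

```text
time: 9.55
ee_pos: [0.5084, 0.0657, 0.1564]
tool_rot: [-3.141, 0.0, -3.107]
contact_force: [1.1, -1.6, -1.5]
finger_gap: 0.0255
gripper_force: 61.5
```

>>> arm_command(deltas=[{"claw": 15, "x": 0, "y": 0, "z": 0, "turn": 0}, {"claw": 15, "x": 0, "y": 0, "z": 0, "turn": 0}])

```text
time: 9.8
ee_pos: [0.5087, 0.0637, 0.1563]
tool_rot: [-3.141, 0.0, -3.111]
contact_force: [0.2, -0.6, -1.1]
finger_gap: 0.025
gripper_force: 61.5
```

Run:
```python
from h import *
np.set_printoptions(precision=4,suppress=True)
o=ctrl.get_obs();T=R.from_euler('xyz',o['tool_rot']).as_matrix();print(o['time'],o['ee_pos'],o['tool_rot'])
im=snap('wrist','w4.png').astype(int)
for r in(90,120,145):
  b=im[r,:,2]>205
  e=np.flatnonzero(np.diff(b.astype(int)))+.5
  W=world('w4.png',[(x,r) for x in e],.04); L=(W-o['ee_pos'])@T*1000
  print(e,'\n tool y',L[:,1])
```

```text
9.8 [0.5087 0.0637 0.1563] [-3.1413  0.0001 -3.1108]
[  9.5  60.5 110.5 162.5 288.5 340.5] 
 tool y [-238.8682 -197.7457 -158.2007 -117.6874  -21.0828   18.5209]
[ 16.5  65.5 115.5 165.5 289.5 339.5] 
 tool y [-238.7576 -198.3769 -157.9372 -118.0853  -20.7811   18.1996]
[ 22.5  70.5 118.5 168.5 289.5 339.5] 
 tool y [-238.6116 -198.3032 -158.7167 -118.0661  -21.188    18.5889]
```

View pics/w4.png

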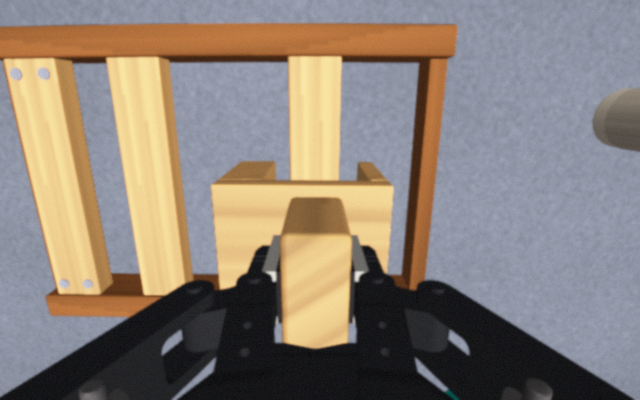

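>>> arm_command(deltas=[{"claw": 15, "x": 0, "y": 0, "z": 18, "turn": 0}, {"claw": 15, "x": 0, "y": 0, "z": 28, "turn": 0}, {"claw": 15, "x": 0, "y": 0, "z": 20, "turn": 0}, {"claw": 15, "x": 0, "y": 0, "z": 9, "turn": 0}, {"claw": 15, "x": 0, "y": 0, "z": 0, "turn": 0}])

```text
time: 10.48
ee_pos: [0.5086, 0.0644, 0.0812]
tool_rot: [3.142, -0.0, -3.11]
contact_force: [0.9, -0.4, -1.3]
finger_gap: 0.0253
gripper_force: 61.6
```

>>> arm_command(deltas=[{"claw": 15, "x": 0, "y": -7, "z": 0, "turn": 0}, {"claw": 15, "x": 0, "y": -12, "z": 0, "turn": 0}, {"claw": 15, "x": 0, "y": -12, "z": 0, "turn": 0}, {"claw": 15, "x": 0, "y": -12, "z": 0, "turn": 0}, {"claw": 15, "x": 0, "y": -8, "z": 0, "turn": 0}])

```text
time: 11.1
ee_pos: [0.5102, 0.0128, 0.0814]
tool_rot: [3.142, 0.0, -3.11]
contact_force: [0.6, 3.8, 0.5]
finger_gap: 0.0254
gripper_force: 61.6
```

>>> arm_command(deltas=[{"claw": 15, "x": 0, "y": -5, "z": 0, "turn": 0}, {"claw": 15, "x": 0, "y": -4, "z": 0, "turn": 0}, {"claw": 15, "x": 0, "y": -2, "z": 0, "turn": 0}, {"claw": 15, "x": 0, "y": 0, "z": 0, "turn": 0}, {"claw": 15, "x": 0, "y": 0, "z": 0, "turn": 0}])

```text
time: 11.72
ee_pos: [0.5103, 0.0026, 0.0812]
tool_rot: [-3.141, -0.001, -3.109]
contact_force: [-0.5, -0.4, -1.1]
finger_gap: 0.0256
gripper_force: 61.5
```

>>> arm_command(deltas=[{"claw": 15, "x": 0, "y": -1.5, "z": 0, "turn": 0}, {"claw": 15, "x": 0, "y": -1.5, "z": 0, "turn": 0}, {"claw": 15, "x": 0, "y": -1.5, "z": 0, "turn": 0}, {"claw": 15, "x": 0, "y": 0, "z": 0, "turn": 0}, {"claw": 15, "x": 0, "y": 0, "z": 0, "turn": 0}])

```text
time: 12.35
ee_pos: [0.5105, -0.0019, 0.0813]
tool_rot: [-3.141, -0.0, -3.109]
contact_force: [-1.3, 2.4, -2.3]
finger_gap: 0.0255
gripper_force: 61.3
```

>>> arm_command(deltas=[{"claw": 15, "x": 0, "y": 0, "z": 1, "turn": 0}, {"claw": 15, "x": 0, "y": 0, "z": 1, "turn": 0}, {"claw": 15, "x": 0, "y": 0, "z": 0.5, "turn": 0}, {"claw": 15, "x": 0, "y": 0, "z": 0, "turn": 0}])

```text
time: 12.85
ee_pos: [0.5107, -0.0019, 0.0788]
tool_rot: [-3.141, 0.0, -3.11]
contact_force: [-0.0, 1.6, -1.5]
finger_gap: 0.0251
gripper_force: 61.7
```

>>> arm_command(deltas=[{"claw": 30, "x": 0, "y": 0, "z": 0, "turn": 0}, {"claw": 40, "x": 0, "y": 0, "z": 0, "turn": 0}, {"claw": 60, "x": 0, "y": 0, "z": 0, "turn": 0}, {"claw": 60, "x": 0, "y": 0, "z": 0, "turn": 0}])

```text
time: 13.35
ee_pos: [0.5107, -0.0019, 0.0788]
tool_rot: [-3.141, 0.0, -3.11]
contact_force: [-0.5, 0.3, 0.2]
finger_gap: 0.06
gripper_force: 0.0
```

>>> arm_command(deltas=[{"claw": 60, "x": 0, "y": 0, "z": -20, "turn": 0}, {"claw": 60, "x": 0, "y": 0, "z": -50, "turn": 0}, {"claw": 60, "x": 0, "y": 0, "z": -50, "turn": 0}, {"claw": 60, "x": 0, "y": 0, "z": -30, "turn": 0}, {"claw": 60, "x": 0, "y": 0, "z": 0, "turn": 0}])

```text
time: 13.98
ee_pos: [0.5113, -0.0019, 0.2309]
tool_rot: [-3.14, 0.005, -3.109]
contact_force: [-0.7, 0.1, -0.0]
finger_gap: 0.0599
gripper_force: 0.0
```

Run:
```python
from h import *
np.set_printoptions(precision=4,suppress=True)
o=ctrl.get_obs();T=R.from_euler('xyz',o['tool_rot']).as_matrix();print(o['time'],o['ee_pos'],o['finger_gap'])
im=snap('wrist','w5.png').astype(int)
for r in(60,80,100):
  b=im[r,:,2]>205
  e=np.flatnonzero(np.diff(b.astype(int)))+.5
  W=world('w5.png',[(x,r) for x in e],.04); L=(W-o['ee_pos'])@T*1000
  print(e,'\n tool y',L[:,1])
```

```text
13.975 [ 0.5113 -0.0019  0.2309] 0.059896837066999005Traceback (most recent call last):
  File "<stdin>", line 8, in <module>
  File "h.py", line 10, in world
    s=cv2.undistortPoints(px,K,np.array([k1,0,0,0,0.])).reshape(-1,2)
      ~~~~~~~~~~~~~~~~~~~^^^^^^^^^^^^^^^^^^^^^^^^^^^^^^
cv2.error: OpenCV(4.12.0) /io/opencv/modules/calib3d/src/undistort.dispatch.cpp:347: error: (-215:Assertion failed) CV_IS_MAT(_src) && CV_IS_MAT(_dst) && (_src->rows == 1 || _src->cols == 1) && (_dst->rows == 1 || _dst->cols == 1) && _src->cols + _src->rows - 1 == _dst->rows + _dst->cols - 1 && (CV_MAT_TYPE(_src->type) == CV_32FC2 || CV_MAT_TYPE(_src->type) == CV_64FC2) && (CV_MAT_TYPE(_dst->type) == CV_32FC2 || CV_MAT_TYPE(_dst->type) == CV_64FC2) in function 'cvUndistortPointsInternal'
```

View pics/w5.png

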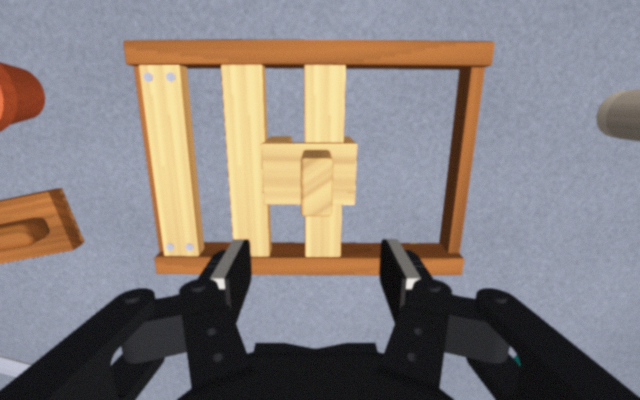

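Run:
```python
from h import *
o=ctrl.get_obs();T=R.from_euler('xyz',o['tool_rot']).as_matrix()
im=cv2.imread('pics/w5.png').astype(int)
ok=[]
for r in(85,110,125):
  e=np.flatnonzero(np.diff((im[r,:,2]>205).astype(int)))+.5
  L=((world('w5.png',[(x,r) for x in e],.04)-o['ee_pos'])@T*1000)[:,1]; print(L.round(1))
  if len(L)==6: c=L.reshape(3,2).mean(1); ok.append(all(abs(np.diff(c)-80)<6) and -14<c[2]<28)
print(ok)
if ok and all(ok): print(job.close_job())
```

```text
[-172.8 -132.1  -92.7  -51.6  -11.5   28.4]
[-319.8 -173.1 -131.6  -92.5  -52.5  -11.7   28. ]
[-173.2 -132.2  -92.6  -52.2  -11.9   27.4]
[np.True_, np.True_]
the job is handed in; nothing more can be done
None
```

Both loose slats are drawn up: the last wrist picture puts them about 80 mm apart centre to centre (40 mm gaps). The spacer stands on its feet over the second slat with the gripper clear of it, and the job was handed in at about 14 s; no verdict came back.

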